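Set the inner lid of a parts tin

TASK

The two nested lids on the stand are locked together by a flat key with a yellow tab: draw the key out sideways and park it in the open side notch of the stand, let go of it. Then lift both lids together by the bare square stem of the inner lid, lower them gently onto the open tin so that the inner lid is fully seated, and let go. Finally take the blue outer lid by its collar and lift it off alone, clear of the stem, leaving the inner lid seated and undisturbed, and finish while still holding the outer lid level in the air above the tin; leave everything else alone.

Things in the scene. Friction and masses are not known exactly. Their poses are not given: they have to be found in the camera images.
- stand: Fixed plywood stand, plate 120 (x) x 240 (y) x 12 mm; origin under its centre, z up. Centred at y = -60 mm a round grey seat (tube of 45 mm outer, 41 mm inner radius, rim at z = 40 mm) carries the nested lids at the start; at y = 45 to 81 mm a grey block has an open-topped notch along the stand's y axis.
- notch_seat (a point): Where the middle of the key's shank lies when parked: stand (0, 63, 26) mm. Notch 11.5 mm wide, 36 mm long, open at top and both ends; floor at stand z = 17.5 mm, walls to 30 mm, sloping lips above widen the mouth to 26 mm at z = 40 mm. Parked with the tab to stand +y, the tab's foot stands on the plate (z = 12 mm) beyond the block.
- tin: Fixed open steel tin, 45 mm outer and 41 mm inner radius, 70 mm high; origin under its centre, z up. A blade flange (72 mm across, 18 mm high) lies in it and is to stay there.
- tin_mouth (a point): Centre of the tin's mouth at rim height (70 mm above the tin's origin).
- inner_lid: Aluminium inner lid, 0.22 kg; origin at centre of its flange's underside (on the rim when seated), z up. Flange 45 mm radius, z 0 to 6 mm; tapered plug below, 10 mm deep, radius 38 to 33 mm. Square stem 18 x 18 mm, sides along x and y, up to z = 67 mm, standing up through the outer lid; cross bore along y. Lifted by the stem it carries the outer lid, which rests on the flange.
- stem_top (a point): Centre of the top face of the inner lid's stem (z = 67 mm of the inner lid).
- outer_lid: Blue outer lid, 0.18 kg; origin at centre of its disc's underside (6 mm above the inner lid's origin when nested), z up. Disc 54 mm radius, z 0 to 5 mm; skirt down to z = -10 mm; square collar 40 x 40 mm, sides along x and y, z 5 to 35 mm, its 24 mm square hole round the stem (3 mm play), which stands out 26 mm above it. Bore for the key in its +y wall.
- key: Flat key, 40 g, locking the lids at the start; origin at centre of the foot of its yellow tab, z up. Tab 12 (x) x 16 (y) x 42 (z) mm, stands on the outer lid's disc 42 mm from centre on its +y side. Steel shank 8 mm wide, z 7 to 21 mm, runs 42 mm from the tab to key -y, through collar into stem. Slides freely out to key +y; 30 mm frees it.
- key_shank (a point): Middle of the key's shank, at (0, -29, 14) mm of the key.
- flange: Steel blade flange, 72 mm across, 18 mm high, lying in the tin, to stay there; origin at the centre of its underside.
- marker: Bystander, to be left alone: blue marker with black cap, 12 x 130 x 14 mm, lying just behind the tin; origin at the centre of its underside.
- nut: Bystander, to be left alone: hexagon nut, 23 x 26 x 11 mm, lying just in front of the tin; origin at the centre of its underside.
- offcut: Bystander, to be left alone: wood offcut, 45 x 85 x 18 mm; origin at the centre of its underside.
- strip: Bystander, to be left alone: wooden strip, 20 x 300 x 12 mm; origin at the centre of its underside.

How it is judged:
By the outcome, as a careful person would: the job done as asked, in the order asked, and still so for the second after the job is handed in, while the arm keeps its last pose, push and grip.
It also fails if it takes over 59 s, if anything falls off the work surface, if the arm or the gripper's body presses on something with over 40 N, if the wrist force passes 120 N, or if a joint passes its speed limit or range.

ROBOT

A 6-joint arm with a two-finger parallel gripper is mounted at the origin on the work surface; the furniture and walls round the work are solid. World frame = base frame: x ahead of the robot, y to its left, z up, the work surface at z = 0. Lengths are in m, angles in degrees, forces in N, time in s.
With the tool pointing down it reaches from about 0.375 to 0.9 m from the base axis. Payload 3.1 kg.
Tool frame: the origin (TCP) lies at the very end of the fingers, on their centre line; the grasp point (between the pads) lies 19 mm behind it; z points along the fingers, y is the line along which they close (so a half turn about z gives the same grasp; the last joint's range is limited). The gripper opens to 87 mm and grips with 3 to 60 N. Pads are 19 mm wide; open, the fingers measure 117 mm over their backs; the gripper's body (75 mm by 190 mm) begins 51 mm behind the grasp point.
Start: joints at [-78.467, 30.224, 82.088, -0, 67.689, -10.227], TCP at [0.232, -0.58, 0.185] pointing down, gripper open.
Joint ranges: [-176.69, 176.69], [-43.24, 126.21], [12.49, 139.97], [-82, 262], [0, 151.66], [-163.58, 163.58]. Speed limits (degrees/s): [159.86, 159.86, 180, 180, 180, 180].

INTERFACE

Orientations are given as a 3x3 rotation matrix whose columns are the frame's x, y, z axes.
In Python, from rig import bot, imaging gives the robot as it stands.
- The arm moves only by the tool drive_tool, never from a script. Its argument "deltas" is text: rows parted by semicolons, each of 5 numbers parted by spaces: the finger opening in mm, from 0 to 87, then the shift along the world's x, y, z in mm, then the turn about the world's z in rad. In form: jaw dx dy dz twist; .... A call has 1 to 12 rows; each row is the pose to reach, as a shift and turn from the pose commanded when the call began; what a row does not reach only later rows make up. A row lasts 1/10 s, in which the tool goes at most 50 mm and 8.59 degrees, less where a joint would pass 70% of its speed; a pose out of reach is approached as far as the arm can. A call with a gripper value outside its range is refused whole. The fingers move at their own pace and stop on an object; the grip force is fixed at half the most. Time passes only in rows, so rows that repeat a pose let the fingers close. It gives the time, the measured TCP pose, the force, the opening and the grip force at its end, in the units of the state.
- bot.read_state(): the state, without advancing time (a new reading comes with each control period).
- imaging.capture(name): name is "scene" or "top" or "wrist"; returns the picture (384x512x3 uint8, red, green, blue); there is no depth.
- imaging.camera_model(name): a dict with "fx", "fy", "cx", "cy" (pixels), "dist" ([k1, k2, p1, p2, k3] as OpenCV has them; the pictures are not rectified), "T" (4x4, takes a point from camera to world coordinates). Camera axes: x right, y down, z forward; pixel columns grow to the right and rows downward; lengths in m; the calibration is good to about 2 mm. A picture is of the moment at which its call begins: read the wrist's pose just before it. camera_model takes no time and is no camera call; for the wrist camera it gives the pose at the moment of the call.
- bot.hand_in(): hands the job in; it is judged then, once.
The state is a dict: "time_s": time; "joint_positions": joint angles; "qvel": joint speeds; "tau": joint torques, N m; "position": TCP position; "tcp_rot": TCP orientation; "force": force on the tool from outside, world axes, zero at the start; "moment": the same for the moment, N m; "opening": opening from 0.0 (shut) to 1.0 (fully open); "grasp_force": force on a finger pad.
Only numpy, scipy, OpenCV 4.12 (cv2) and the standard library are available. Lean on these libraries where they do the work, as an engineer would, in place of code of your own. Each camera call takes 0.05 s, during which the arm holds its last target. There are 200 camera calls.

## Working session

There is one attempt and no reset: what is moved stays moved. The work goes in short steps, Python scripts to look and compute and a tool call to move; the robot and the scene stay as the last step left them, time stands still between calls to the robot, and variables do not carry over. Pictures are saved under pics/ and viewed, at most 10 in all, crops included, and the job is handed in when it is done.

Besides the shell and the picture viewer there is one more tool, called after ">>>" by a JSON object that holds its "name" and its "arguments", one argument or row to a line. drive_tool: Moves the arm, as the interface text tells. Its arguments: {"type":"object","properties":{"deltas":{"type":"string"}},"required":["deltas"]}

```bash
mkdir -p pics; ls; python3 - <<'E'
from rig import bot, imaging
import cv2,numpy as np
s=bot.read_state();print(s['time_s'],s['position'],s['tcp_rot'],s['opening'])
for n in("scene","top"):
    im=imaging.capture(n);m=imaging.camera_model(n);print(n,{k:np.round(v,4).tolist() for k,v in m.items()})
    cv2.imwrite(f'pics/{n}0.png',im[:,:,::-1])
a=[cv2.imread(f'pics/{n}0.png') for n in("scene","top")]
cv2.imwrite('pics/top0b.png',cv2.resize(a[1],(800,600)))
E
```

```text
pics
0.0 [ 0.23155606 -0.57966157  0.18417176] [[ 9.28751215e-01  3.70703365e-01 -4.41741433e-04]
 [ 3.70703451e-01 -9.28748943e-01  2.08620305e-03]
 [ 3.63095604e-04 -2.10131870e-03 -9.99997726e-01]] 0.9990994053955438
scene {'fx': 361.5155, 'fy': 361.5155, 'cx': 252.4829, 'cy': 192.6172, 'dist': [-0.0657, 0.0, 0.0, 0.0, 0.0], 'T': [[-0.9027, -0.2435, 0.3548, 0.1678], [-0.4303, 0.5178, -0.7394, 0.8969], [-0.0037, -0.8201, -0.5722, 0.684], [0.0, 0.0, 0.0, 1.0]]}
top {'fx': 498.8915, 'fy': 498.8915, 'cx': 257.2896, 'cy': 192.1764, 'dist': [-0.0864, 0.0, 0.0, 0.0, 0.0], 'T': [[-0.1253, -0.9716, 0.2006, 0.2911], [-0.9921, 0.123, -0.0243, 0.1572], [-0.001, -0.202, -0.9794, 1.2811], [0.0, 0.0, 0.0, 1.0]]}
```

View pics/top0b.png

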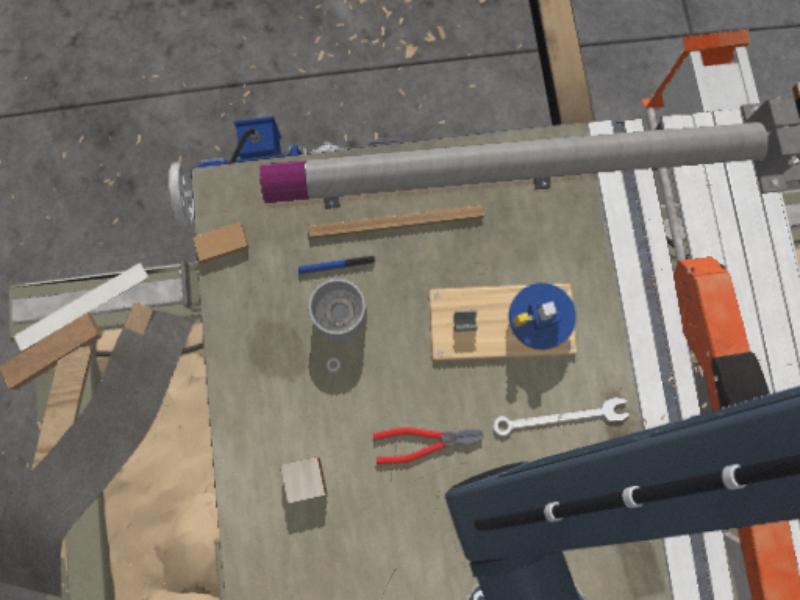

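View pics/scene0.png

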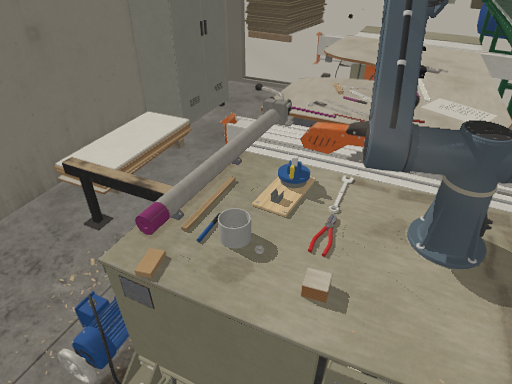

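The top view shows the tin's rim centred near (337,307), the stand spanning about (431–576, 284–360), the stem top near (547,310) and the yellow tab near (522,320). The notch block is at (465,320), and the pipe lies behind at rows 130–200. I'll enlarge the view of the stand and tin.

```bash
cat > h.py <<'E'
import cv2,numpy as np
from rig import bot, imaging
def px2w(m,uv,z):
    K=np.array([[m['fx'],0,m['cx']],[0,m['fy'],m['cy']],[0,0,1]])
    p=cv2.undistortPoints(np.array(uv,float).reshape(-1,1,2),K,np.array(m['dist'],float)).reshape(-1,2)
    T=np.array(m['T']);d=np.c_[p,np.ones(len(p))]@T[:3,:3].T
    z=np.broadcast_to(z,len(p));o=T[:3,3]
    return o+d*((z-o[2])/d[:,2])[:,None]
def w2px(m,P):
    K=np.array([[m['fx'],0,m['cx']],[0,m['fy'],m['cy']],[0,0,1]]);T=np.array(m['T'])
    Ti=np.linalg.inv(T);r,_=cv2.Rodrigues(Ti[:3,:3])
    return cv2.projectPoints(np.array(P,float).reshape(-1,1,3),r,Ti[:3,3],K,np.array(m['dist'],float))[0].reshape(-1,2)
E
python3 - <<'E'
from h import *
m=imaging.camera_model('top')
z=[.012]*4+[.07]+[.107]
print(px2w(m,np.array([(431,290),(571,284),(576,353),(434,360),(337,306),(547,310)])/1.5625,z).round(4))
im=cv2.imread('pics/top0.png')
c=im[176:236,270:374];cv2.imwrite('pics/top0c.png',cv2.resize(c,None,fx=7.6,fy=7.6,interpolation=cv2.INTER_CUBIC))
E
```

```text
[[ 0.5623  0.0755  0.012 ]
 [ 0.5431 -0.1588  0.012 ]
 [ 0.4271 -0.1475  0.012 ]
 [ 0.4454  0.0862  0.012 ]
 [ 0.5429  0.2305  0.07  ]
 [ 0.4884 -0.0913  0.107 ]]
```

View pics/top0c.png

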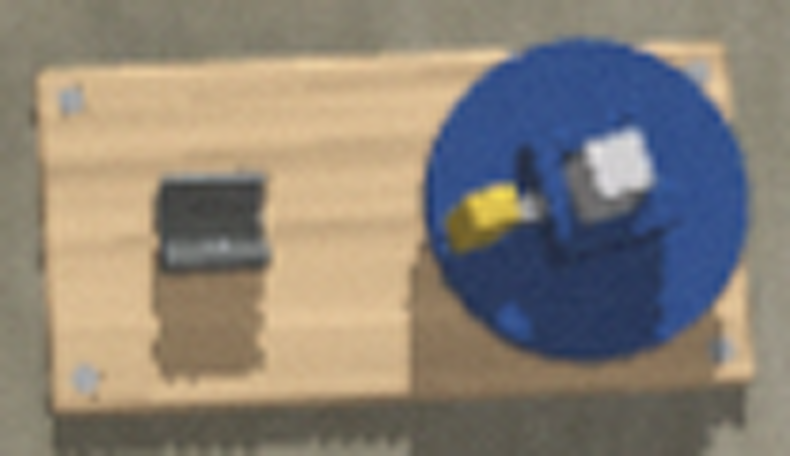

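The enlarged crop gives the stem top at about (622,163), the tab's top face at about (490,208), and stand corners at (40,70), (725,43), (752,380) and (55,410). The notch block is at about (215,220).

```bash
python3 - <<'E'
from h import *
m=imaging.camera_model('top')
f=lambda a:np.array(a)/7.6+[270,176]
S=px2w(m,f([(40,70),(725,43),(752,380),(55,410)]),.012)
print(S.mean(0).round(4)); d=S[0]-S[1]+S[3]-S[2]; print('stand yaw',np.degrees(np.arctan2(-d[0],d[1])))
P=px2w(m,f([(622,163),(490,208),(586,200)]),[.107,.093,.05]);print(P.round(4));d=P[1]-P[0];print('lid yaw',np.degrees(np.arctan2(-d[0],d[1])),np.hypot(*d[:2]))
print('pipe',px2w(m,np.array([(265,180),(490,165),(490,200)])/1.5625,.1).round(3))
s=bot.read_state();w=imaging.camera_model('wrist')
R=s['tcp_rot'];T=np.array(w['T']);print('cam in tool',(R.T@(T[:3,3]-s['position'])).round(3),(R.T@T[:3,:3]).round(2),w['fx'])
E
```

```text
[ 0.4951 -0.0357  0.012 ]
stand yaw -4.858576706346287
[[ 0.4902 -0.0959  0.107 ]
 [ 0.4834 -0.0546  0.093 ]
 [ 0.489  -0.0943  0.05  ]]
lid yaw 9.252543579497297 0.04192644361619575
pipe [[ 0.756  0.321  0.1  ]
 [ 0.736 -0.041  0.1  ]
 [ 0.677 -0.032  0.1  ]]
cam in tool [ 0.074  0.    -0.2  ] [[ 0.   -0.96 -0.27]
 [ 1.   -0.    0.  ]
 [-0.   -0.27  0.96]] 278.004420240745
```

>>> {"name": "drive_tool", "arguments": {
  "deltas": "87 21 44 10 0.11; 87 42 88 20 0.22; 87 63 132 30 0.33; 87 84 176 36 0.44; 87 105 220 36 0.55; 87 126 264 36 0.66; 87 147 308 36 0.77; 87 168 352 36 0.88; 87 189 396 36 0.99; 87 210 440 36 1.1; 87 231 485 36 1.22; 87 252 530 36 1.352"
}}

```text
time_s: 1.3
position: [0.484, -0.0484, 0.221]
tcp_rot: [[-0.165, 0.986, -0.0], [0.986, 0.165, -0.0], [0.0, -0.0, -1.0]]
force: [0.9, -0.1, 0.1]
opening: 1.0
grasp_force: 0.0
```

>>> {"name": "drive_tool", "arguments": {
  "deltas": "87 0 0 0 0; 87 0 0 0 0"
}}

```text
time_s: 1.5
position: [0.4835, -0.0493, 0.2208]
tcp_rot: [[-0.163, 0.987, -0.001], [0.987, 0.163, -0.0], [-0.0, -0.001, -1.0]]
force: [-0.4, -0.3, -0.1]
opening: 1.002
grasp_force: 0.0
```

```bash
python3 - <<'E'
from h import *
s=bot.read_state();m=imaging.camera_model('wrist');im=imaging.capture('wrist')
import pickle;pickle.dump((s,m),open('w1.pkl','wb'))
print(s['time_s'],s['position'],s['tcp_rot'].__array__().round(3))
cv2.imwrite('pics/w1.png',cv2.resize(im[:,:,::-1],(800,600),interpolation=cv2.INTER_CUBIC))
E
```

```text
1.5 [ 0.48352504 -0.04926794  0.22080449] [[-0.163  0.987 -0.001]
 [ 0.987  0.163 -0.   ]
 [-0.    -0.001 -1.   ]]
```

View pics/w1.png

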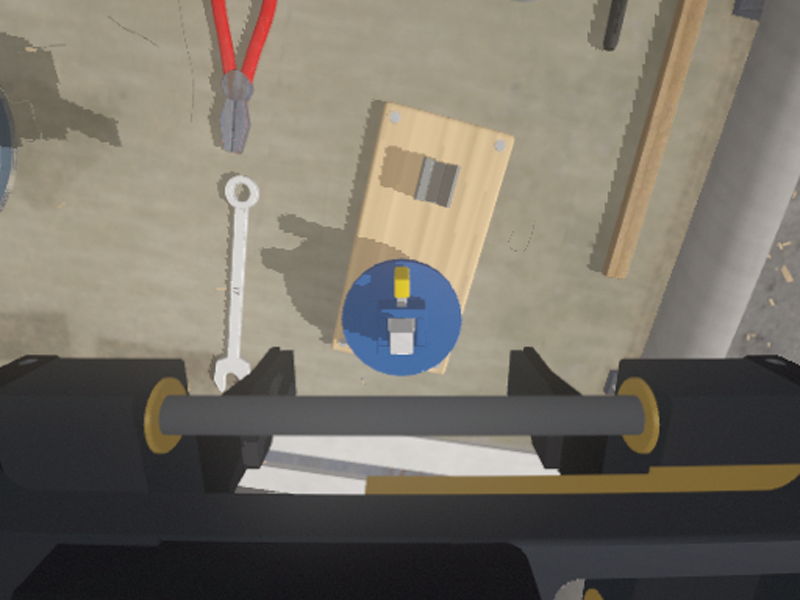

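The wrist view is well aligned with the lids: the stem top is at about (401,343), the tab at about (401,283), the notch block at about (438,182), and the jaw centre line near column 400. I'll enlarge it to refine these.

```bash
python3 - <<'E'
from h import *
im=cv2.imread('pics/w1.png')
c=cv2.resize(im[90:390,320:530],None,fx=2.8,fy=2.8,interpolation=cv2.INTER_CUBIC)[:,:588]
a=c[:840]; 
# two parts side by side: lids (lower), notch (upper)
lo=cv2.resize(im[255:375,340:462],(480,472),interpolation=cv2.INTER_CUBIC);up=cv2.resize(im[140:220,395:475],(320,320),interpolation=cv2.INTER_CUBIC)
o=np.zeros((472,800,3),np.uint8);o[:,:480]=lo;o[:320,480:]=up
cv2.imwrite('pics/w1c.png',o)
E
```

```text
(no output)
```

View pics/w1c.png

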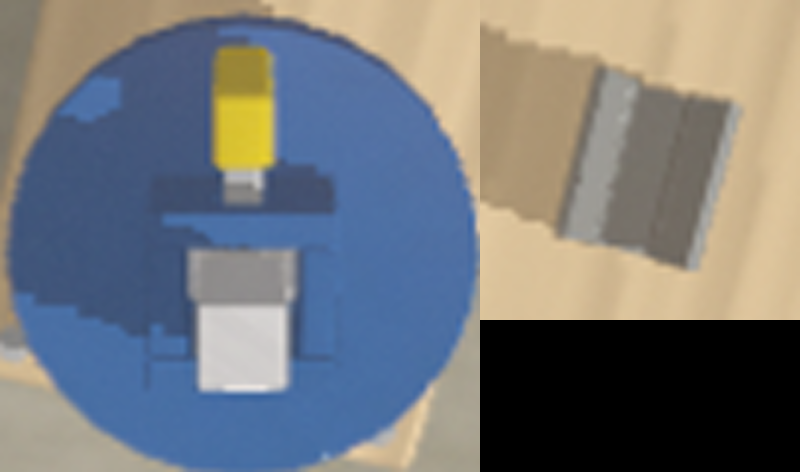

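The crop shows the tab's top-face centre at (244,132), the stem top at (243,347) and the disc centre at about (243,243). The notch block's corners are at (603,68), (738,102), (695,268) and (562,236).

```bash
python3 - <<'E'
from h import *
import pickle;s,m=pickle.load(open('w1.pkl','rb'))
k=1.5625
lo=lambda a:((np.array(a,float)/[480/122,472/120]+[340,255]+.5)/k-.5)
up=lambda a:(((np.array(a,float)-[480,0])/4+[395,140]+.5)/k-.5)
P=px2w(m,lo([(244,132),(243,347),(243,243.5)]),[.093,.107,.051]);print(P.round(4))
d=P[0]-P[1];print('yaw',np.degrees(np.arctan2(-d[0],d[1])),np.hypot(*d[:2]))
B=px2w(m,up([(603,68),(738,102),(695,268),(562,236)]),.04);print(B.round(4),B.mean(0).round(4))
d=B[0]-B[3]+B[1]-B[2];print('yaw',np.degrees(np.arctan2(-d[0],d[1])),np.linalg.norm(d)/2)
full=lambda a:((np.array(a,float)+.5)/k-.5)
C=px2w(m,full([(386,101),(514,134),(443,374),(333,350)]),.012);print(C.round(4))
d=C[0]-C[3];print(np.degrees(np.arctan2(-d[0],d[1])))
a=np.radians(-4.8);print('block from stand', np.array([.4951,-.0357])+63e-3*np.array([-np.sin(a),np.cos(a)]))
p=bot.read_state();print(p['position'])
E
```

```text
[[ 0.4845 -0.0557  0.093 ]
 [ 0.4909 -0.0951  0.107 ]
 [ 0.4903 -0.0916  0.051 ]]
yaw 9.116308534290528 0.039936574709432245
[[0.4878 0.0461 0.04  ]
 [0.5169 0.0441 0.04  ]
 [0.5145 0.0091 0.04  ]
 [0.4852 0.011  0.04  ]] [0.5011 0.0276 0.04  ]
yaw -4.043923059413294 0.03515977494755669
[[ 0.4467  0.088   0.012 ]
 [ 0.5627  0.0799  0.012 ]
 [ 0.5441 -0.1576  0.012 ]
 [ 0.4295 -0.1498  0.012 ]]
-4.132299872312275
block from stand [0.5003717  0.02707905]
[ 0.48327797 -0.05038942  0.22081403]
```

>>> {"name": "drive_tool", "arguments": {
  "deltas": "50 0 -1.5 -35 0; 50 0 -1.5 -70 0; 50 0 -1.5 -100 0; 50 0 -1.5 -125 0; 50 0 -1.5 -145 0; 50 0 -1.5 -157 0; 50 0 -1.5 -157 0; 0 0 -1.5 -157 0; 0 0 -1.5 -157 0; 0 0 -1.5 -157 0; 0 0 -1.5 -157 0; 0 0 -1.5 -157 0"
}}

```text
time_s: 2.75
position: [0.484, -0.052, 0.0646]
tcp_rot: [[-0.16, 0.987, 0.001], [0.987, 0.16, -0.0], [-0.0, 0.001, -1.0]]
force: [0.7, 0.4, -0.5]
opening: 0.202
grasp_force: 0.0
```

>>> {"name": "drive_tool", "arguments": {
  "deltas": "0 0 0 0 0; 0 0 0 0 0; 0 0 0 0 0; 0 0 0 0 0"
}}

```text
time_s: 3.15
position: [0.4837, -0.0519, 0.0641]
tcp_rot: [[-0.16, 0.987, -0.0], [0.987, 0.16, 0.0], [0.0, -0.0, -1.0]]
force: [0.6, 0.1, -0.1]
opening: -0.002
grasp_force: 0.0
```

```bash
python3 - <<'E'
from h import *
s=bot.read_state();print(s['opening'],s['grasp_force'],s['position'])
im=imaging.capture('wrist')[:,:,::-1];a=imaging.capture('scene')[:,:,::-1];
o=np.zeros((480,800,3),np.uint8)
o[:,:400]=cv2.resize(im[140:332,176:336],(400,480),interpolation=cv2.INTER_CUBIC)
o[:,400:]=cv2.resize(a[132:228,250:330],(400,480),interpolation=cv2.INTER_CUBIC)
cv2.imwrite('pics/w2.png',o)
E
```

```text
-0.0024464882433142213 0.0 [ 0.4837307  -0.05185944  0.06411217]
```

View pics/w2.png

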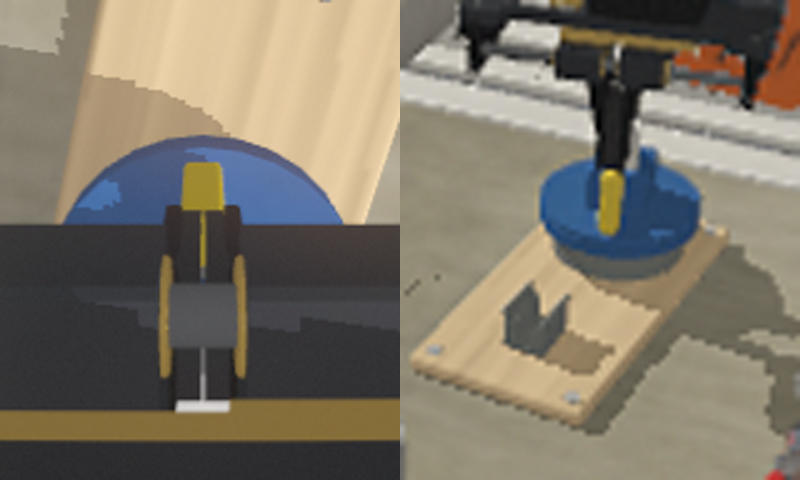

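The tab (yellow, at (203,185) in the left half) is visible in front of the shut fingers, so the grasp missed. I'll project the model to see by how much.

```bash
python3 - <<'E'
from h import *
m=imaging.camera_model('wrist');s=bot.read_state()
a=np.radians(9.1);ex=np.array([np.cos(a),np.sin(a)]);ey=np.array([-np.sin(a),np.cos(a)]);c=np.array([.4904,-.0953])
g=lambda x,y,z:np.r_[c+ex*x/1e3+ey*y/1e3,z]
to=lambda p:((p-[176,140])*2.5).round(1)
for n,q in dict(outfoot=(0,50,.051),outtop=(0,50,.093),intop=(0,34,.093),infoot=(0,34,.051),wR=(6,50,.093),wL=(-6,50,.093),discedge=(0,54,.051)).items(): print(n,to(w2px(m,[g(*q)])))
print('tcp',to(w2px(m,[s['position']])), 'grasp',to(w2px(m,[s['position']+[0,0,.019]])))
E
```

```text
outfoot [[202.4 158.4]]
outtop [[202.5 206.9]]
intop [[202.4 262.1]]
infoot [[202.2 204.9]]
wR [[225.3 206.9]]
wL [[179.8 206.8]]
discedge [[202.4 146.5]]
tcp [[203.2 190.4]] grasp [[203.4 214. ]]
```

The tab's base is where I expected it. Its top shows through the gap between the shut fingers, so the visible fingertips are about 30 mm higher than the reported TCP. I'll test that safely: open, go down 10 mm (still above the disc either way) and close.

>>> {"name": "drive_tool", "arguments": {
  "deltas": "40 0 0 0 0; 40 0 0 0 0; 40 0 0 0 0; 40 0 0 0 0; 40 0 0 0 0; 40 0 0 -5 0; 40 0 0 -10 0; 40 0 0 -10 0; 0 0 0 -10 0; 0 0 0 -10 0; 0 0 0 -10 0; 0 0 0 -10 0"
}}

```text
time_s: 4.45
position: [0.4838, -0.052, 0.0543]
tcp_rot: [[-0.16, 0.987, 0.0], [0.987, 0.16, -0.0], [-0.0, 0.0, -1.0]]
force: [0.3, 0.2, 0.0]
opening: 0.182
grasp_force: 0.0
```

>>> {"name": "drive_tool", "arguments": {
  "deltas": "0 0 0 0 0; 0 0 0 0 0; 0 0 0 0 0; 0 0 0 0 0"
}}

```text
time_s: 4.85
position: [0.4838, -0.0519, 0.0542]
tcp_rot: [[-0.16, 0.987, 0.0], [0.987, 0.16, -0.0], [-0.0, 0.0, -1.0]]
force: [-0.0, 0.3, -0.4]
opening: 0.115
grasp_force: 30.0
```

```bash
python3 - <<'E'
from h import *
s=bot.read_state();print(s['opening'],s['grasp_force'],s['position'])
im=imaging.capture('wrist')[:,:,::-1];a=imaging.capture('scene')[:,:,::-1];
o=np.zeros((480,800,3),np.uint8)
o[:,:400]=cv2.resize(im[140:332,176:336],(400,480),interpolation=cv2.INTER_CUBIC)
o[:,400:]=cv2.resize(a[132:228,250:330],(400,480),interpolation=cv2.INTER_CUBIC)
cv2.imwrite('pics/w3.png',o)
E
```

```text
0.11460764953270994 30.000194907188416 [ 0.48382579 -0.0519217   0.05422061]
```

The jaws now grip the tab's top, so the real fingertips are about 32 mm above the reported TCP. I'll regrip 23 mm lower.

>>> {"name": "drive_tool", "arguments": {
  "deltas": "40 0 0 0 0; 40 0 0 0 0; 40 0 0 0 0; 40 0 0 0 0; 40 0 0 -6 0; 40 0 0 -12 0; 40 0 0 -18 0; 40 0 0 -23 0; 40 0 0 -23 0; 0 0 0 -23 0; 0 0 0 -23 0; 0 0 0 -23 0"
}}

```text
time_s: 6.15
position: [0.4839, -0.052, 0.0314]
tcp_rot: [[-0.16, 0.987, 0.0], [0.987, 0.16, -0.0], [-0.0, 0.0, -1.0]]
force: [-0.4, -0.3, -0.2]
opening: 0.272
grasp_force: 0.0
```

>>> {"name": "drive_tool", "arguments": {
  "deltas": "0 0 0 0 0; 0 0 0 0 0; 0 0 0 0 0; 0 0 0 0 0; 0 0 0 0 0"
}}

```text
time_s: 6.65
position: [0.4839, -0.052, 0.0313]
tcp_rot: [[-0.16, 0.987, 0.0], [0.987, 0.16, -0.0], [-0.0, 0.0, -1.0]]
force: [0.1, 1.3, 1.6]
opening: 0.135
grasp_force: 30.0
```

```bash
python3 - <<'E'
from h import *
s=bot.read_state();print(s['opening'],s['grasp_force'],s['position'],s['force'])
im=imaging.capture('wrist')[:,:,::-1];a=imaging.capture('scene')[:,:,::-1];
o=np.zeros((480,800,3),np.uint8)
o[:,:400]=cv2.resize(im[140:332,176:336],(400,480),interpolation=cv2.INTER_CUBIC)
o[:,400:]=cv2.resize(a[132:228,250:330],(400,480),interpolation=cv2.INTER_CUBIC)
cv2.imwrite('pics/w4.png',o)
E
```

```text
0.1349802314676473 30.000281184911728 [ 0.48389078 -0.05195457  0.03129286] [0.05860718 1.31095385 1.55675703]
```

View pics/w4.png

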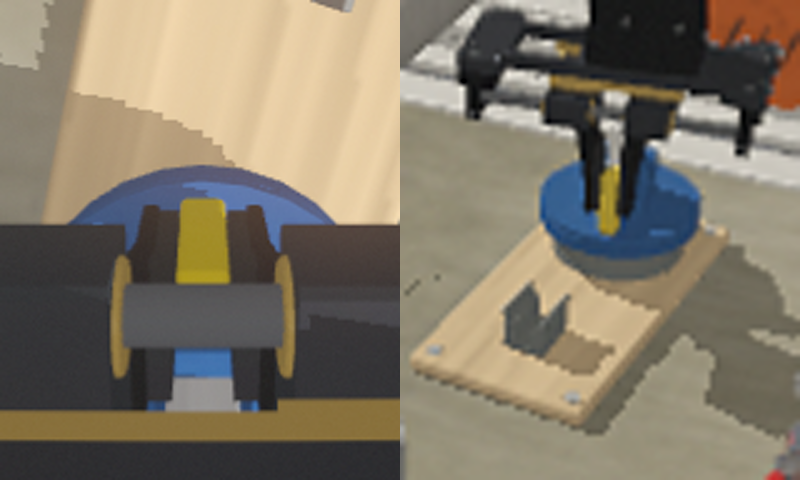

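The tab is now properly held (opening 11.7 mm). Next I draw the key 50 mm out along its +y.

>>> {"name": "drive_tool", "arguments": {
  "deltas": "0 -0.3 2 0 0; 0 -0.8 5 0 0; 0 -1.6 10 0 0; 0 -2.4 15 0 0; 0 -3.2 20 0 0; 0 -4 25 0 0; 0 -4.9 30 0 0; 0 -5.7 35 0 0; 0 -6.5 40 0 0; 0 -7.3 45 0 0; 0 -8 50 0 0; 0 -8 50 0 0"
}}

```text
time_s: 7.95
position: [0.4752, -0.0011, 0.031]
tcp_rot: [[-0.161, 0.987, -0.001], [0.987, 0.161, 0.0], [0.001, -0.001, -1.0]]
force: [-0.3, -0.4, -0.2]
opening: 0.133
grasp_force: 30.0
```

>>> {"name": "drive_tool", "arguments": {
  "deltas": "0 0 0 15 0; 0 0 0 30 0; 0 0 0 45 0; 0 5 12 50 -0.05; 0 10 24 50 -0.1; 0 16 36 50 -0.15; 0 22 48 50 -0.2; 0 28 59.3 50 -0.237; 0 28 59.3 50 -0.237; 0 28 59.3 50 -0.237; 0 28 59.3 50 -0.237"
}}

```text
time_s: 9.05
position: [0.5032, 0.0569, 0.081]
tcp_rot: [[0.076, 0.997, -0.001], [0.997, -0.076, -0.0], [-0.0, -0.001, -1.0]]
force: [-0.4, -0.2, -0.2]
opening: 0.138
grasp_force: 30.0
```

```bash
python3 - <<'E'
from h import *
s=bot.read_state();m=imaging.camera_model('top');print(s['opening'],s['position'],s['tcp_rot'].__array__().round(3))
im=imaging.capture('wrist')[:,:,::-1];a=imaging.capture('top')[:,:,::-1];b=imaging.capture('scene')[:,:,::-1]
o=np.zeros((600,800,3),np.uint8)
o[:300,:400]=cv2.resize(im,(400,300),interpolation=cv2.INTER_AREA)
o[:300,400:]=cv2.resize(a[180:240,270:350],(400,300),interpolation=cv2.INTER_CUBIC)
o[300:,:400]=cv2.resize(b[160:220,240:320],(400,300),interpolation=cv2.INTER_CUBIC)
o[300:,400:]=cv2.resize(im[140:290,156:356],(400,300),interpolation=cv2.INTER_CUBIC)
cv2.imwrite('pics/w5.png',o)
E
```

```text
0.13844226186994965 [0.5031913  0.05691995 0.08103822] [[ 0.076  0.997 -0.001]
 [ 0.997 -0.076 -0.   ]
 [-0.    -0.001 -1.   ]]
```

View pics/w5.png

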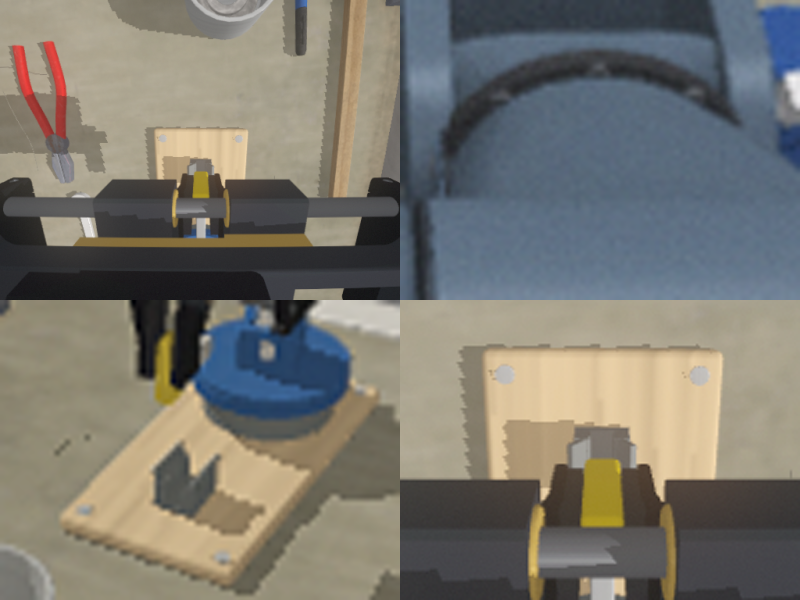

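The lower-right wrist crop shows the tab (column 603) centred on the notch block (567–637) and square to the stand. I'll lower it.

>>> {"name": "drive_tool", "arguments": {
  "deltas": "0 0 1.5 -15 0; 0 0 1.5 -30 0; 0 0 1.5 -40 0; 0 0 1.5 -48 0; 0 0 1.5 -56 0; 0 0 1.5 -63 0; 0 0 1.5 -70 0; 0 0 1.5 -76 0; 0 0 1.5 -81 0; 0 0 1.5 -84 0; 0 0 1.5 -86 0; 0 0 1.5 -86 0"
}}

```text
time_s: 10.4
position: [0.5036, 0.0589, -0.005]
tcp_rot: [[0.076, 0.997, -0.0], [0.997, -0.076, 0.0], [0.0, -0.0, -1.0]]
force: [-0.1, 0.6, 0.0]
opening: 0.136
grasp_force: 30.0
```

>>> {"name": "drive_tool", "arguments": {
  "deltas": "0 0 0 -1 0; 0 0 0 -2 0; 0 0 0 -2.5 0; 0 0 0 -2.5 0"
}}

```text
time_s: 10.8
position: [0.5038, 0.0589, -0.0073]
tcp_rot: [[0.076, 0.997, 0.0], [0.997, -0.076, -0.0], [-0.0, 0.0, -1.0]]
force: [-0.6, -0.3, -0.4]
opening: 0.135
grasp_force: 30.0
```

>>> {"name": "drive_tool", "arguments": {
  "deltas": "12 0 0 -0.5 0; 16 0 0 -0.5 0; 22 0 0 -0.5 0; 30 0 0 -0.5 0; 36 0 0 -0.5 0; 36 0 0 -0.5 0; 36 0 0 10 0; 36 0 0 25 0; 36 0 0 50 0; 36 0 0 80 0; 36 0 0 110 0; 36 0 0 120 0"
}}

```text
time_s: 12.0
position: [0.5057, 0.0588, 0.116]
tcp_rot: [[0.076, 0.997, 0.006], [0.997, -0.076, -0.001], [-0.0, 0.006, -1.0]]
force: [0.6, 0.1, -0.6]
opening: 0.413
grasp_force: 0.0
```

>>> {"name": "drive_tool", "arguments": {
  "deltas": "36 -2 -15 25 0.03; 36 -4 -35 50 0.06; 36 -6 -60 50 0.1; 36 -8 -90 50 0.14; 36 -11 -120 50 0.19; 36 -13.6 -140 50 0.237; 36 -13.6 -154 50 0.237; 36 -13.6 -154 50 0.237; 36 -13.6 -154 50 0.237; 36 -13.6 -154 50 0.237"
}}

```text
time_s: 13.0
position: [0.4899, -0.094, 0.1625]
tcp_rot: [[-0.161, 0.987, -0.001], [0.987, 0.161, 0.001], [0.001, -0.001, -1.0]]
force: [0.2, 0.3, -0.4]
opening: 0.411
grasp_force: 0.0
```

```bash
python3 - <<'E'
from h import *
import pickle
s=bot.read_state();m=imaging.camera_model('wrist');print(s['time_s'],s['opening'],s['position'],s['tcp_rot'].__array__().round(3))
im=imaging.capture('wrist')[:,:,::-1];a=imaging.capture('top')[:,:,::-1];b=imaging.capture('scene')[:,:,::-1]
pickle.dump((s,m,im,a,b),open('w6.pkl','wb'))
o=np.zeros((600,800,3),np.uint8)
o[:,:400]=cv2.resize(im[120:270,206:306],(400,600),interpolation=cv2.INTER_CUBIC)
o[:300,400:]=cv2.resize(im[50:200,156:356],(400,300),interpolation=cv2.INTER_CUBIC)
o[300:,400:]=cv2.resize(b[150:225,240:340],(400,300),interpolation=cv2.INTER_CUBIC)
cv2.imwrite('pics/w6.png',o)
print(((w2px(m,[[.4904,-.0953,.107],[.4904,-.0953,.086]])-[206,120])*4).round(1))
E
```

```text
13.0 0.41149288288638064 [ 0.48987575 -0.09404886  0.16248066] [[-0.161  0.987 -0.001]
 [ 0.987  0.161  0.001]
 [ 0.001 -0.001 -1.   ]]
[[206.  309.2]
 [205.8 286.2]]
```

View pics/w6.png

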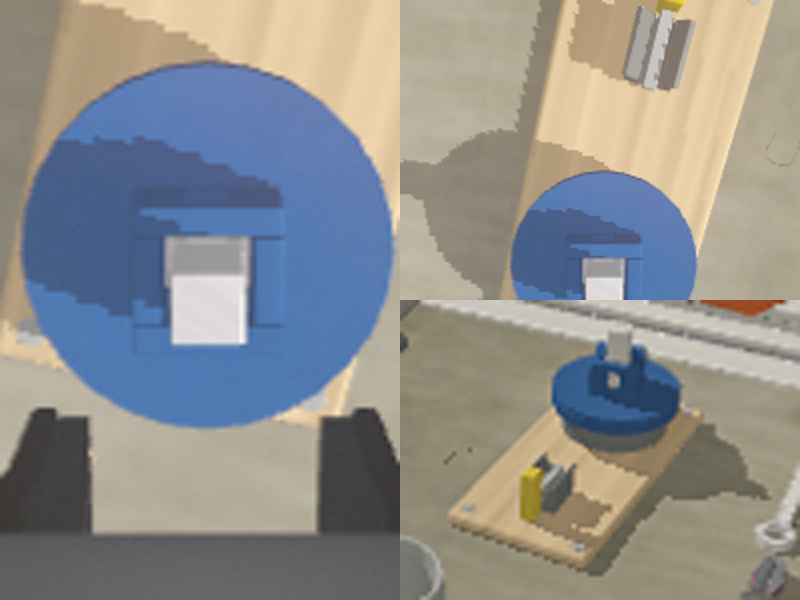

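The key is parked in the notch with its tab on the plate. The stem top is at (209,309), within 1 mm of the prediction. Finger perspective puts the tips about 35–38 mm above the reported TCP, so I'll descend carefully.

>>> {"name": "drive_tool", "arguments": {
  "deltas": "36 1 -1.3 -20 0; 36 1 -1.3 -40 0; 36 1 -1.3 -60 0; 36 1 -1.3 -75 0; 36 1 -1.3 -88 0; 36 1 -1.3 -98 0; 36 1 -1.3 -105 0; 36 1 -1.3 -109 0; 36 1 -1.3 -111 0; 36 1 -1.3 -112 0; 36 1 -1.3 -112 0"
}}

```text
time_s: 14.25
position: [0.4914, -0.0965, 0.0509]
tcp_rot: [[-0.16, 0.987, 0.001], [0.987, 0.16, -0.0], [-0.0, 0.001, -1.0]]
force: [0.2, 0.1, 0.3]
opening: 0.413
grasp_force: 0.0
```

Next I creep down 3 mm more and then close.

>>> {"name": "drive_tool", "arguments": {
  "deltas": "36 -0.5 1 -1 0; 36 -0.5 1 -2 0; 36 -0.5 1 -3 0; 0 -0.5 1 -3 0; 0 -0.5 1 -3 0; 0 -0.5 1 -3 0; 0 -0.5 1 -3 0; 0 -0.5 1 -3 0; 0 -0.5 1 -3 0; 0 -0.5 1 -3 0"
}}

```text
time_s: 15.25
position: [0.4908, -0.0955, 0.0477]
tcp_rot: [[-0.16, 0.987, 0.0], [0.987, 0.16, -0.0], [-0.0, 0.0, -1.0]]
force: [0.6, -0.2, -1.6]
opening: 0.202
grasp_force: 30.0
```

```bash
python3 - <<'E'
from h import *
s=bot.read_state();print(s['opening']*87,s['grasp_force'],s['position'],np.round(s['force'],1))
m=imaging.camera_model('top');im=imaging.capture('scene')[:,:,::-1];a=cv2.imread('pics/top0.png')
o=np.zeros((400,800,3),np.uint8)
o[:,:400]=cv2.resize(im[130:210,260:340],(400,400),interpolation=cv2.INTER_CUBIC)
o[:,400:]=cv2.resize(a[165:235,180:250],(400,400),interpolation=cv2.INTER_CUBIC)
cv2.imwrite('pics/s7.png',o)
E
```

```text
17.611708449886933 29.999241842888296 [ 0.49081262 -0.0955131   0.04766026] [ 0.6 -0.2 -1.6]
```

View pics/s7.png

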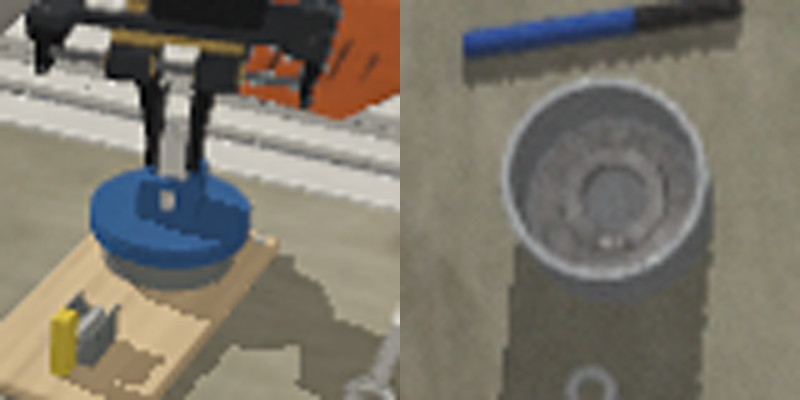

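The stem is held at an opening of 17.6 mm, and the right half shows the tin's rim centred near (605,178). I'll fit the rim numerically and lift.

>>> {"name": "drive_tool", "arguments": {
  "deltas": "0 0 0 3 0; 0 0 0 8 0; 0 0 0 16 0; 0 0 0 26 0; 0 0 0 38 0; 0 0 0 52 0; 0 0 0 66 0; 0 0 0 80 0; 0 0 0 90 0; 0 0 0 90 0"
}}

```text
time_s: 16.3
position: [0.4918, -0.0959, 0.1396]
tcp_rot: [[-0.16, 0.987, 0.004], [0.987, 0.16, -0.002], [-0.002, 0.004, -1.0]]
force: [1.1, -0.5, -4.4]
opening: 0.201
grasp_force: 30.0
```

```bash
python3 - <<'E'
from h import *
from scipy.optimize import minimize
from scipy.ndimage import map_coordinates
m=imaging.camera_model('top');g=cv2.GaussianBlur(cv2.imread('pics/top0.png',0).astype(float),(0,0),.7)
t=np.linspace(0,2*np.pi,120)
def S(c,r=.043):
    uv=w2px(m,np.c_[c[0]+r*np.cos(t),c[1]+r*np.sin(t),0*t+.07]);return map_coordinates(g,[uv[:,1],uv[:,0]],order=1).mean()
best=max(((S((x,y)),x,y) for x in np.arange(.53,.556,.0005) for y in np.arange(.218,.244,.0005)));print(best, S((.5429,.2305)))
print(px2w(m,[(215.9,196.2)],.07))
E
```

```text
(np.float64(141.87093014669094), np.float64(0.5454999999999983), np.float64(0.232)) 133.40513029851894
[[0.54191149 0.2300434  0.07      ]]
```

>>> {"name": "drive_tool", "arguments": {
  "deltas": "0 2 8 0 0; 0 5 24 0 0; 0 9 46 0 0; 0 13 70 0 0; 0 17 94 0 0; 0 21 118 0 0; 0 25 142 0 0; 0 30 168 0 0; 0 34 194 0 0; 0 38 214 0 0; 0 40 224 0 0; 0 40 226 0 0"
}}

```text
time_s: 17.5
position: [0.5301, 0.1318, 0.1369]
tcp_rot: [[-0.162, 0.987, -0.001], [0.987, 0.162, -0.0], [0.0, -0.001, -1.0]]
force: [0.2, -0.7, -4.4]
opening: 0.204
grasp_force: 30.0
```

>>> {"name": "drive_tool", "arguments": {
  "deltas": "0 0 0 0 0; 0 0 0 0 0; 0 0 0 0 0"
}}

```text
time_s: 17.8
position: [0.5305, 0.1296, 0.1376]
tcp_rot: [[-0.159, 0.987, -0.0], [0.987, 0.159, -0.0], [-0.0, -0.0, -1.0]]
force: [0.2, -0.8, -4.6]
opening: 0.206
grasp_force: 30.0
```

```bash
python3 - <<'E'
from h import *
from scipy.ndimage import map_coordinates
s=bot.read_state();m=imaging.camera_model('wrist');im=imaging.capture('wrist')
print(s['time_s'],s['position'],s['opening'])
cv2.imwrite('pics/w8.png',im[:,:,::-1])
t=np.linspace(0,2*np.pi,180)
def samp(g,m,c,r):
    uv=w2px(m,np.c_[c[0]+r*np.cos(t),c[1]+r*np.sin(t),0*t+.07]);return map_coordinates(g,[uv[:,1],uv[:,0]],order=1,mode='nearest'),uv
mt=imaging.camera_model('top');ms=imaging.camera_model('scene')
for n,g,mm in(('wrist',cv2.cvtColor(im,cv2.COLOR_RGB2GRAY),m),('top',cv2.imread('pics/top0.png',0),mt),('scene',cv2.imread('pics/scene0.png',0),ms)):
    g=cv2.GaussianBlur(g.astype(float),(0,0),.8)
    print(n,w2px(mm,[(.544,.231,.07)]))
    f1=lambda c:samp(g,mm,c,.043)[0].mean()
    f2=lambda c:(samp(g,mm,c,.043)[0]-.5*samp(g,mm,c,.039)[0]-.5*samp(g,mm,c,.047)[0]).mean()
    G=[(x,y) for x in np.arange(.53,.558,.0007) for y in np.arange(.218,.246,.0007)]
    for f in(f1,f2):
        v=[f(c) for c in G];i=int(np.argmax(v));print(np.round(G[i],4),round(v[i],1))
E
```

```text
17.8 [0.53047727 0.12961646 0.13757551] 0.20612318599166332
wrist [[289.71260913  88.5423505 ]]
[0.5433 0.2313] 210.1
[0.5433 0.2313] 45.8
top [[215.42493494 195.42693744]]
[0.5454 0.232 ] 139.9
[0.5447 0.232 ] 22.0
scene [[233.67404288 217.43791504]]
[0.5433 0.2313] 134.9
[0.5433 0.232 ] 11.4
```

The wrist and scene fits agree: the tin is at (0.5435, 0.2315). I go over it and lower.

>>> {"name": "drive_tool", "arguments": {
  "deltas": "0 1 6 0 0; 0 3 20 0 0; 0 5 40 0 0; 0 8 62 0 0; 0 11 82 0 0; 0 13 97 0 0; 0 13 102 0 0; 0 13 102 0 0; 0 13 102 0 0; 0 13 102 0 0"
}}

```text
time_s: 18.85
position: [0.5435, 0.2317, 0.1376]
tcp_rot: [[-0.159, 0.987, -0.001], [0.987, 0.159, -0.0], [-0.0, -0.001, -1.0]]
force: [0.1, -0.3, -4.5]
opening: 0.205
grasp_force: 30.0
```

>>> {"name": "drive_tool", "arguments": {
  "deltas": "0 0 0 -8 0; 0 0 0 -18 0; 0 0 0 -28 0; 0 0 0 -36 0; 0 0 0 -43 0; 0 0 0 -48 0; 0 0 0 -52 0; 0 0 0 -55 0; 0 0 0 -56 0; 0 0 0 -57 0; 0 0 0 -57 0"
}}

```text
time_s: 19.95
position: [0.5438, 0.2326, 0.0808]
tcp_rot: [[-0.16, 0.987, 0.0], [0.987, 0.16, 0.0], [0.0, 0.0, -1.0]]
force: [0.4, -1.1, -4.6]
opening: 0.203
grasp_force: 30.0
```

Not touching yet. I'll keep lowering in small steps until the weight comes off.

>>> {"name": "drive_tool", "arguments": {
  "deltas": "0 0 -0.5 -0.7 0; 0 0 -0.5 -1.4 0; 0 0 -0.5 -2.1 0; 0 0 -0.5 -2.8 0; 0 0 -0.5 -2.8 0"
}}

```text
time_s: 20.45
position: [0.5435, 0.232, 0.0778]
tcp_rot: [[-0.16, 0.987, -0.0], [0.987, 0.16, -0.0], [-0.0, -0.0, -1.0]]
force: [-0.5, -0.7, -3.6]
opening: 0.206
grasp_force: 30.0
```

>>> {"name": "drive_tool", "arguments": {
  "deltas": "0 0 0 -0.5 0; 0 0 0 -1 0; 0 0 0 -1 0; 0 0 0 -1 0"
}}

```text
time_s: 20.85
position: [0.5437, 0.2321, 0.0777]
tcp_rot: [[-0.16, 0.987, 0.0], [0.987, 0.16, 0.0], [-0.0, 0.0, -1.0]]
force: [-2.9, -1.2, 5.5]
opening: 0.204
grasp_force: 30.0
```

The lids are seated: the weight came off and the arm pushes lightly at exactly the expected height. I'll release, keeping xy.

>>> {"name": "drive_tool", "arguments": {
  "deltas": "0 0 0 0.5 0; 19 0 0 0.7 0; 22 0 0 0.7 0; 30 0 0 0.7 0; 45 0 0 0.7 0; 60 0 0 0.7 0; 60 0 0 0.7 0; 60 0 0 0.7 0; 60 0 0 0.7 0; 60 0 0 0.7 0; 60 0 0 0.7 0"
}}

```text
time_s: 21.95
position: [0.5436, 0.2321, 0.0776]
tcp_rot: [[-0.16, 0.987, 0.0], [0.987, 0.16, 0.0], [-0.0, 0.0, -1.0]]
force: [0.8, -0.3, -0.6]
opening: 0.685
grasp_force: 0.0
```

```bash
python3 - <<'E'
from h import *
s=bot.read_state();m=imaging.camera_model('wrist');im=imaging.capture('wrist')
print(s['time_s'],s['position'],s['opening']*87,np.round(s['force'],1))
hsv=cv2.cvtColor(im,cv2.COLOR_RGB2HSV)
b=cv2.inRange(hsv,(100,110,40),(120,255,255));r=np.argwhere(b);print('blue bbox rows/cols',r.min(0),r.max(0),len(r))
t=np.linspace(0,2*np.pi,200);c=(.5437,.2320)
uv=w2px(m,np.c_[c[0]+.054*np.cos(t),c[1]+.054*np.sin(t),0*t+.081]);print('pred disc cols/rows',uv.min(0).round(1),uv.max(0).round(1))
E
```

```text
21.95 [0.54364008 0.23209707 0.07755406] 59.570490652327656 [ 0.8 -0.3 -0.6]
blue bbox rows/cols [143 186] [252 355] 11669
pred disc cols/rows [185.7 145.5] [329.  280.4]
```

Released. The blue disc's edges match the seated prediction (row 143 vs 145, column 186 vs 186). I descend around the collar.

>>> {"name": "drive_tool", "arguments": {
  "deltas": "60 0 0 -3 0; 60 0 0 -6 0; 60 0 0 -8 0; 60 0 0 -10 0; 60 0 0 -11 0; 60 0 0 -12 0; 60 0 0 -12 0"
}}

```text
time_s: 22.7
position: [0.5436, 0.232, 0.0654]
tcp_rot: [[-0.16, 0.987, -0.0], [0.987, 0.16, -0.0], [-0.0, -0.0, -1.0]]
force: [-0.4, -0.0, 0.2]
opening: 0.69
grasp_force: 0.0
```

>>> {"name": "drive_tool", "arguments": {
  "deltas": "60 0 0 -1 0; 60 0 0 -2 0; 60 0 0 -3 0; 60 0 0 -4 0; 60 0 0 -4 0"
}}

```text
time_s: 23.2
position: [0.5435, 0.232, 0.0614]
tcp_rot: [[-0.16, 0.987, -0.0], [0.987, 0.16, -0.0], [-0.0, -0.0, -1.0]]
force: [0.7, 0.3, -1.0]
opening: 0.692
grasp_force: 0.0
```

>>> {"name": "drive_tool", "arguments": {
  "deltas": "60 0 0 -1 0; 52 0 0 -2 0; 47 0 0 -2 0; 44 0 0 -2 0; 42 0 0 -2 0; 40 0 0 -2 0; 38 0 0 -2 0; 0 0 0 -2 0; 0 0 0 -2 0; 0 0 0 -2 0; 0 0 0 -2 0"
}}

```text
time_s: 24.3
position: [0.5436, 0.2321, 0.0596]
tcp_rot: [[-0.16, 0.987, 0.0], [0.987, 0.16, -0.0], [-0.0, 0.0, -1.0]]
force: [-0.6, 0.7, 0.5]
opening: 0.454
grasp_force: 30.0
```

>>> {"name": "drive_tool", "arguments": {
  "deltas": "0 0 0 1 0; 0 0 0 3 0; 0 0 0 6 0; 0 0 0 10 0; 0 0 0 15 0; 0 0 0 20 0; 0 0 0 25 0; 0 0 0 30 0; 0 0 0 34 0; 0 0 0 36 0; 0 0 0 36 0"
}}

```text
time_s: 25.4
position: [0.5438, 0.2321, 0.0959]
tcp_rot: [[-0.16, 0.987, 0.001], [0.987, 0.16, 0.0], [0.0, 0.001, -1.0]]
force: [0.4, 0.7, -2.2]
opening: 0.459
grasp_force: 30.0
```

```bash
python3 - <<'E'
from h import *
s=bot.read_state();m=imaging.camera_model('wrist');im=imaging.capture('wrist');sc=imaging.capture('scene')
print(s['time_s'],s['position'],s['opening']*87,np.round(s['force'],1),np.round(s['moment'],2))
hsv=cv2.cvtColor(im,cv2.COLOR_RGB2HSV);b=cv2.inRange(hsv,(100,110,40),(120,255,255));r=np.argwhere(b);print('blue wrist rows/cols',r.min(0),r.max(0))
hsv=cv2.cvtColor(sc,cv2.COLOR_RGB2HSV);b=cv2.inRange(hsv,(100,110,40),(120,255,255));b[:150]=0
n,_,st,ce=cv2.connectedComponentsWithStats(b);print([x.tolist() for x in st[1:] if x[4]>60])
# grey (tin/inner lid) column profile under scene position of tin centre
ms=imaging.camera_model('scene')
for z in(.07,.076,.1,.117,.137):print(z,w2px(ms,[(.5437,.232,z)]).round(1))
E
```

```text
25.4 [0.54384292 0.23211431 0.09594184] 39.94743239429287 [ 0.4  0.7 -2.2] [-0.02 -0.14 -0.03]
blue wrist rows/cols [145 180] [292 349]
[[213, 190, 41, 32, 875], [197, 222, 17, 20, 91], [90, 291, 39, 67, 1088], [73, 296, 35, 73, 1307]]
0.07 [[233.6 217.7]]
0.076 [[233.5 215.9]]
0.1 [[233.2 208.9]]
0.117 [[233.  203.7]]
0.137 [[232.7 197.5]]
```

The arm carries only the outer lid's weight (about 2 N). I raise it clear of the stem.

>>> {"name": "drive_tool", "arguments": {
  "deltas": "0 0 0 3 0; 0 0 0 8 0; 0 0 0 15 0; 0 0 0 23 0; 0 0 0 31 0; 0 0 0 40 0; 0 0 0 49 0; 0 0 0 57 0; 0 0 0 63 0; 0 0 0 65 0; 0 0 0 65 0; 0 0 0 65 0"
}}

```text
time_s: 26.7
position: [0.5433, 0.232, 0.1602]
tcp_rot: [[-0.16, 0.987, -0.001], [0.987, 0.16, -0.0], [-0.0, -0.001, -1.0]]
force: [-0.1, 0.4, -2.6]
opening: 0.454
grasp_force: 30.0
```

>>> {"name": "drive_tool", "arguments": {
  "deltas": "0 0 0 0 0; 0 0 0 0 0; 0 0 0 0 0; 0 0 0 0 0; 0 0 0 0 0"
}}

```text
time_s: 27.2
position: [0.5436, 0.2321, 0.1605]
tcp_rot: [[-0.16, 0.987, -0.0], [0.987, 0.16, -0.0], [-0.0, -0.0, -1.0]]
force: [-0.3, 0.7, -1.9]
opening: 0.453
grasp_force: 30.0
```

```bash
python3 - <<'E'
from h import *
s=bot.read_state();m=imaging.camera_model('wrist');im=imaging.capture('wrist');sc=imaging.capture('scene')
print(s['time_s'],s['position'],s['opening']*87,s['grasp_force'],np.round(s['force'],1))
hsv=cv2.cvtColor(im,cv2.COLOR_RGB2HSV);b=cv2.inRange(hsv,(100,110,40),(120,255,255));r=np.argwhere(b);print('blue wrist rows/cols',r.min(0),r.max(0))
# brightness/saturation down the stem line in the scene picture
h=cv2.cvtColor(sc,cv2.COLOR_RGB2HSV);ms=imaging.camera_model('scene')
for z in np.arange(.06,.2,.008):
    u,v=w2px(ms,[(.5437,.232,z)])[0];print(round(z,3),h[int(round(v)),int(round(u))].tolist(),end=' ')
t=np.linspace(0,2*np.pi,400);
uv=w2px(ms,np.c_[.5437+.054*np.cos(t),.232+.054*np.sin(t),0*t+.177]);print('\npred disc',uv.min(0).round(1),uv.max(0).round(1))
b=cv2.inRange(h,(100,110,40),(120,255,255));b[:140]=0
n,_,st,ce=cv2.connectedComponentsWithStats(b);print([x.tolist() for x in st[1:] if x[4]>60])
E
```

```text
27.2 [0.5436193  0.23207113 0.16048206] 39.38293111137232 29.99940276145935 [-0.3  0.7 -1.9]
blue wrist rows/cols [140 180] [292 334]
0.06 [22, 14, 202] 0.068 [19, 19, 146] 0.076 [24, 17, 147] 0.084 [19, 15, 140] 0.092 [20, 15, 206] 0.1 [20, 16, 145] 0.108 [22, 19, 147] 0.116 [23, 16, 145] 0.124 [16, 19, 150] 0.132 [107, 160, 97] 0.14 [107, 156, 98] 0.148 [107, 156, 100] 0.156 [107, 155, 143] 0.164 [107, 158, 97] 0.172 [107, 157, 99] 0.18 [107, 161, 100] 0.188 [106, 160, 99] 0.196 [106, 154, 103] 
pred disc [210.8 173.4] [253.5 197.1]
[[211, 169, 43, 32, 950], [197, 222, 17, 20, 92], [90, 291, 39, 67, 1089], [73, 297, 35, 72, 1305]]
```

The outer lid is level and at the predicted height (columns 211–254), and the grey stem stands in the tin below it. I hand in.

```bash
python3 -c "
from rig import bot
print(bot.hand_in())"
```

```text
the job is handed in; nothing more can be done
None
```

I handed the job in at 27 s: the key is parked in the notch, the inner lid is seated in the tin, and the arm is holding the blue outer lid level above it, clear of the stem; the hand-in gave no verdict.

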